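# Gauge the depth of a stool-leg socket

## Task

Take the depth gauge out of its stand, put its rod down the blue-ringed leg socket of the upturned stool and press it home with a firm push of about 10 N, held for a moment, so that the rod bottoms out and the sliding orange collar marks the depth against the wood. Never press the gauge on the stool with more than 25 N. Leave the gauge standing in the socket, collar touching the wood, and do not disturb the other things on the bench.

Things in the scene. Friction and masses are not known exactly. Their poses are not given: they have to be found in the camera images.
- gauge: Loose depth gauge, 120 g plus the collar, upright in its stand at the start. A steel rod 10 mm in diameter (its last 1.5 mm at the tip is 7 mm) with its axis along the body's z; origin at the centre of the rod's tip. From the tip: bare rod to 80 mm, black cone to 88 mm (widest 30 mm), black flange 46 mm in diameter from 88 to 95 mm, then the blue round handle, 24 mm in diameter, from 95 to 145 mm. In the stand it hangs by the flange with its tip 22 mm above the bench.
- gauge_grip (a point): Point on the axis of the gauge's blue handle, 120 mm above the rod's tip: the place to grip it, from above.
- collar_under (a point): Centre of the underside of the orange collar on the gauge's rod. The collar is 26 mm in diameter and 12 mm tall. At the start its underside is 12 mm above the rod's tip. It slides up the rod by at most 50 mm, against a friction drag of up to about 4 N, when its underside is pushed, and stays wherever it is left.
- stand: Fixed stand: base 90 x 90 x 10 mm, two steel posts along its y, and an aluminium top plate 70 x 84 mm with its upper face 110 mm above the bench and a round 34 mm hole at its centre, in which the gauge hangs; origin on the bench under the hole. The gauge lifts out straight up; 95 mm of lift clears the plate.
- stool: Fixed upturned low stool, reddish seat 250 x 250 x 20 mm lying on the bench, with four wooden corner blocks 60 x 60 mm whose tops are 75 mm above the bench, centred 85 mm from the seat's middle in x and y. The two blocks at its +x side carry turned legs that reach 205 mm above the bench; the two at its -x side have empty blind leg sockets. Origin on the bench under the seat's middle.
- socket: The socket to gauge: the empty one with the blue ring (outer diameter 57 mm) on top of its block; it may be either of the two empty ones. A vertical blind hole 12 mm in diameter; origin at the centre of its mouth, level with the block's top, 75 mm above the bench, z up. Its depth is unknown, somewhere between 22 and 46 mm, with a hard flat floor. The other empty socket has a white ring and is not the one meant.
- drill: Bystander: cordless drill standing on its battery, about 85 x 180 mm and 200 mm tall; origin at the centre of its underside.
- tub: Bystander: clear plastic tub of loose bolts, 130 x 90 x 50 mm; origin at the centre of its underside.
- spare_leg: Bystander: reddish turned stool leg lying on the bench, 170 mm long along its x, 44 mm thick; origin on the bench under its middle.
- screwdriver: Bystander: screwdriver with a yellow handle lying along its x; about 200 mm long; origin on the bench under it.
- glue: Bystander: white glue bottle, 56 mm in diameter, 150 mm tall; origin at the centre of its underside.
- tin: Bystander: varnish tin, 84 mm in diameter, 100 mm tall; origin at the centre of its underside.
- hammer: Bystander: hammer lying along its x; about 300 mm long; origin on the bench under it.
There are look-alikes about, which are no part of the job. What is shaped like the gauge but pink or purple is not meant.

How it is judged (in metres and radians):
On the way, in this order (a step that is already met when the one before it is completed fails the run):
1. the gauge is lifted clear of its stand, its tip above the top plate (z of gauge_grip in the frame of stand above 0.235 m), for 0.1 s.
2. the rod is pressed on the floor of the blue-ringed socket with more than 5 N, collar against the wood (contact force between gauge and socket above 5 N and z of collar_under in the frame of socket between -0.003 and 0.002 m and horizontal distance between collar_under and socket below 0.004 m), for 0.25 s.
At the end, for the whole second after the job is handed in: The gauge stands released and at rest in the blue-ringed socket, within 0.12 rad of upright, the collar's underside within 2 mm of the top of the block (3 mm below it allowed) and within 4 mm of the hole's axis, after the rod was pressed on the socket's floor with more than 5 N for 0.25 s (z of collar_under in the frame of socket between -0.003 and 0.002 m and horizontal distance between collar_under and socket below 0.004 m and angle between gauge's own z axis and vertical below 0.12 rad and linear speed of gauge below 0.01 m/s and contact force between gauge and the fingers below 0.05 N); the robot touches nothing.
It fails at once if the gauge is pressed on the floor of the socket with more than 25 N (contact force between gauge and socket above 25 N).
It fails at once if the gauge is pressed on the stool with more than 25 N (contact force between gauge and stool above 25 N).
It fails at once if the drill, tub, spare leg, screwdriver, glue, tin or hammer is moved by more than 20 mm (distance of any of drill, tub, spare_leg, screwdriver, glue, tin, hammer from where it was at the start of the episode above 0.02 m).
It also fails if it takes over 51 s, if anything falls off the work surface, if the arm or the gripper's body presses on something with over 40 N, if the wrist force passes 120 N, or if a joint passes its speed limit or range.

## Robot

A 6-joint arm with a two-finger parallel gripper is mounted at the origin on the work surface. World frame = base frame: x ahead of the robot, y to its left, z up, the work surface at z = 0. Lengths are in mm, angles in rad, forces in N, time in s.
With the tool pointing down it reaches from about 400 to 925 mm from the base axis. Payload 12.5 kg.
Tool frame: the origin (TCP) lies on the front face of the gripper's body, between the roots of the fingers; the fingertips stand 78 mm ahead of it and the grasp point (between the pads) lies 59 mm ahead of it (env.nose_length is the distance from the TCP to the fingertips, in mm); z points along the fingers, y is the line along which they close (so a half turn about z gives the same grasp; the last joint's range is limited). The gripper opens to 95 mm and grips with 3 to 60 N. Pads are 20 mm wide; open, the fingers measure 119 mm over their backs; the gripper's body (75 mm by 180 mm) begins 59 mm behind the grasp point.
Start: joints at [-1.392, 0.491, 1.559, -0, 1.092, -0.106], TCP at [175.625, -599.828, 292.261] pointing down, gripper open.
Joint ranges: [-3.1, 3.1], [-0.84, 2.19], [0.05, 2.79], [-1.13, 4.28], [0.06, 2.93], [-2.69, 2.69]. Speed limits (rad/s): [2.22, 2.22, 2.79, 3.14, 3.14, 3.14].

## Interface

Orientations are given as [roll, pitch, yaw] about the fixed x, y, z axes, in that order (R = Rz(yaw) Ry(pitch) Rx(roll)).
In Python, from cell import env gives the robot as it stands.
- The arm moves only by the tool jog_arm, never from a script. Its argument "motion" is a list of rows, each a list of 7 numbers: the turn, a rotation vector about the tool's x, y, z in degrees, then the shift along the tool's x, y, z in mm, then the finger opening in mm, from 0 to 95.1. In form: [[wx, wy, wz, x, y, z, hand], ...]. A call has 1 to 10 rows; each row shifts and turns the commanded pose from where the row before left it, along the tool's axes as they then stand; what a row does not reach is not made up. A row lasts 1/8 s, in which the tool goes at most 62.5 mm and 10.7 degrees, less where a joint would pass 70% of its speed; a pose out of reach is approached as far as the arm can. A call is refused whole if a number of a shift passes 62.5 or a number of a turn 10.7, either way. A call with a gripper value outside its range is refused whole. The fingers move at their own pace and stop on an object; the grip force is fixed at half the most. Time passes only in rows, so rows that do not move let the fingers close. It gives the time, the measured TCP pose, the force, the opening and the grip force at its end, in the units of the state.
- env.state(): the state, without advancing time (a new reading comes with each control period).
- env.read_camera(name): name is "side" or "top"; returns a dict with "color" (400x640x3 uint8, red, green, blue), "z_map" (400x640 float32, mm along the optical axis (not along the pixel's ray), 0 where there is no reading), "camera_matrix" (3x3 intrinsics, pixels), "k1" (the pictures are not rectified: a ray, as slopes to the right and down, at radius r is drawn at 1 + k1 r^2 times it, then the intrinsics apply), "world_to_cam" (4x4, takes a point from world to camera coordinates). Camera axes: x right, y up, looking along -z (the intrinsics and any distortion apply to the point x, -y, -z); pixel columns grow to the right and rows downward; lengths in mm; the calibration is good to about 2 mm. A picture is of the moment at which its call begins.
- env.job_done(): hands the job in; it is judged then, once.
Trained networks look in the newest picture that a camera, given by its name, has taken for a name from the list of things; names that differ only in an ending like _2 or _b are one class to them, and where a whole thing is asked for, a point or a joint stands for the part that bears it (a point fixed in the world has none). Each returns a list of dicts, best first, with "score" (0 to 1); they miss things now and then, are a little off and sometimes report something else, mostly with a low value. They report only what shows in the picture. A call takes as long as a camera call. They do not tell look-alikes from the thing itself.
- env.recognise(camera, thing): "location" ([column, row] in pixels, amid what is visible of it).
The state is a dict: "t": time; "joints": joint angles; "qvel": joint speeds; "tau": joint torques, N m; "eef_pos": TCP position; "tcp_rot": TCP orientation; "ft_force": force on the tool from outside, world axes, zero at the start; "moment": the same for the moment, N m; "opening": opening from 0.0 (shut) to 1.0 (fully open); "grip_force": force on a finger pad.
Only numpy, scipy, OpenCV 4.12 (cv2) and the standard library are available. Lean on these libraries where they do the work, as an engineer would, in place of code of your own. Each camera call takes 0.05 s, during which the arm holds its last target. There are 200 camera calls.

## Working session

There is one attempt and no reset: what is moved stays moved. The work goes in short steps, Python scripts to look and compute and a tool call to move; the robot and the scene stay as the last step left them, time stands still between calls to the robot, and variables do not carry over. Pictures are saved under pics/ and viewed, at most 10 in all, crops included, and the job is handed in when it is done.

Besides the shell and the picture viewer there is one more tool, called as a command line: name --pt "numbers of a row" for each row, then --argument value for the rest. jog_arm: Moves the arm, as the interface text tells. Its arguments: {"type":"object","properties":{"motion":{"type":"array"}},"required":["motion"]}

```bash
mkdir -p pics; ls; cat > h.py <<'E'
import numpy as np, cv2
from cell import env
def shot(n):
    d=env.read_camera(n); d['W']=np.array(d['world_to_cam']); d['K']=np.array(d['camera_matrix']); return d
def rays(d,uv):
    k=float(np.ravel(d['k1'])[0]); uv=np.atleast_2d(np.array(uv,float))
    p=cv2.undistortPoints(uv[:,None],d['K'],np.array([k,0,0,0,0]))[:,0]
    return p
def pt(d,uv,z=None):
    "world points of pixels at given depth z (default z_map)"
    uv=np.atleast_2d(uv); p=rays(d,uv)
    if z is None: z=np.array([d['z_map'][int(round(v)),int(round(u))] for u,v in uv])
    z=np.broadcast_to(z,len(p))
    c=np.c_[p[:,0]*z,-p[:,1]*z,-z]
    R=d['W'][:3,:3]; return (c-d['W'][:3,3])@R
def atz(d,uv,h):
    "intersection of pixel rays with world height h"
    a=pt(d,uv,1.0); o=-d['W'][:3,:3].T@d['W'][:3,3]
    r=a-o; s=(h-o[2])/r[:,2]; return o+r*s[:,None]
def proj(d,P):
    P=np.atleast_2d(P); c=P@d['W'][:3,:3].T+d['W'][:3,3]
    p=np.c_[c[:,0]/-c[:,2],c[:,1]/c[:,2]]; r2=(p**2).sum(1)[:,None]
    p=p*(1+float(np.ravel(d['k1'])[0])*r2)
    return np.c_[p[:,0]*d['K'][0,0]+d['K'][0,2],p[:,1]*d['K'][1,1]+d['K'][1,2]]
def save(d,name,box=None,s=1):
    im=d['color'][...,::-1]
    if box: x0,y0,x1,y1=box; im=im[y0:y1,x0:x1]
    cv2.imwrite('pics/'+name,cv2.resize(im,None,fx=s,fy=s,interpolation=cv2.INTER_CUBIC))
E
python3 - <<'E'
from h import *
for n in('top','side'):
    d=shot(n); save(d,n+'0.png')
    print(n,-d['W'][:3,:3].T@d['W'][:3,3],d['K'].tolist(),d['k1'])
    for t in('gauge','stand','socket','stool','collar_under','gauge_grip'):
        for r in env.recognise(n,t): 
            l=r['location']; print(t,np.round(l),round(r['score'],2),pt(d,[l]).round())
print(env.state())
E
```

```text
pics
top [ 327.78544987   22.63200421 1416.32844514] [[475.66579671173207, 0.0, 320.2092288928825], [0.0, 475.66579671173207, 198.0921310446706], [0.0, 0.0, 1.0]] -0.07154484319301611
gauge [468. 214.] 0.59 [[ 537. -411.   96.]]
gauge [394. 224.] 0.56 [[ 509. -199.   98.]]
gauge [427. 197.] 0.54 [[ 577. -282.  152.]]
stand [416. 207.] 0.66 [[ 556. -262.  108.]]
stand [299. 267.] 0.46 [[393.  68.  39.]]
socket [244. 223.] 0.51 [[516. 226.  74.]]
stool [276. 185.] 0.92 [[638. 141.  23.]]
collar_under [428. 196.] 0.3 [[ 578. -282.  166.]]
gauge_grip [472. 215.] 0.81 [[ 531. -411.  127.]]
gauge_grip [390. 222.] 0.59 [[ 510. -181.  142.]]
gauge_grip [429. 200.] 0.54 [[ 567. -287.  151.]]
side [    5.52742794 -1090.53176586   935.90662405] [[442.4420935510088, 0.0, 322.4505424732918], [0.0, 442.4420935510088, 200.06233833727995], [0.0, 0.0, 1.0]] -0.12397444878010942
gauge [346. 244.] 0.84 [[ 511. -197.  114.]]
gauge [394. 298.] 0.62 [[ 531. -430.   93.]]
gauge [381. 257.] 0.54 [[ 568. -301.  122.]]
gauge [267. 231.] 0.42 [[349.  54.  38.]]
stand [374. 276.] 0.83 [[ 578. -263.   12.]]
sock
[... 414 characters left out ...]
.   95.]]
{'t': 0.7, 'joints': array([-1.39160569e+00,  4.90862613e-01,  1.55892318e+00,  5.56650262e-06,
        1.09167756e+00, -1.05596105e-01]), 'qvel': array([-4.41112785e-04,  1.01676244e-03, -4.73701489e-05, -7.79724834e-04,
       -6.19985774e-04,  1.48374678e-03]), 'tau': array([ 2.47689413e-04, -6.12325644e+01, -2.58395880e+01,  6.93174521e-02,
        4.45042807e-02, -4.79987420e-05]), 'eef_pos': array([ 175.62081892, -599.82007609,  292.27618555]), 'tcp_rot': array([3.14146356e+00, 8.71536341e-06, 2.84784172e-01]), 'ft_force': array([ 0.09437905,  0.04096001, -0.48545978]), 'moment': array([-0.01831587, -0.02103328, -0.06288269]), 'grip_force': 0.0, 'opening': 1.0020934730709188}
```

View pics/top0.png

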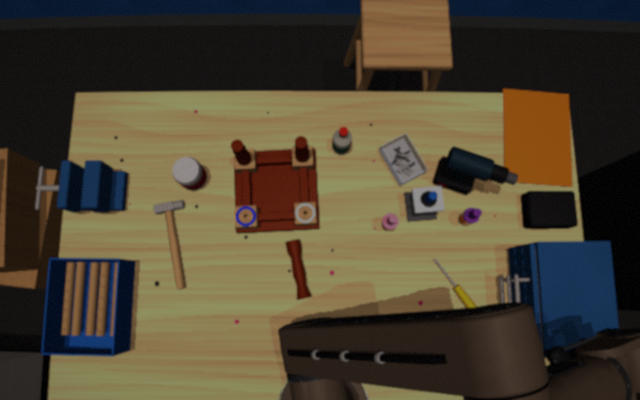

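View pics/side0.png

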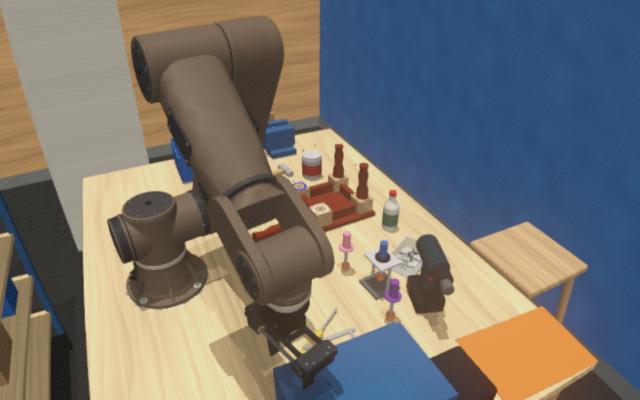

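Top view: look-alikes for the gauge are pink (390,222), blue in the stand (429,198) and purple (472,215). I choose the blue one in the stand. The candidate sockets are the blue ring (246,216) and the white ring (305,212), and I choose the blue. The arm does not block either one. Next I'll measure both targets and check a close crop.

```bash
cat > m.py <<'E'
from h import *
def mask(d,box,lo,hi):
    h=cv2.cvtColor(d['color'],cv2.COLOR_RGB2HSV); m=cv2.inRange(h,lo,hi); k=np.zeros_like(m); x0,y0,x1,y1=box; k[y0:y1,x0:x1]=1
    return m*k
def comp(m):
    n,l,s,c=cv2.connectedComponentsWithStats(m); i=1+np.argmax(s[1:,4]); return l==i,s[i]
E
python3 - <<'E'
from m import *
for n,bg,bs in(('top',(405,180,450,225),(228,195,265,232)),('side',(365,235,400,275),(285,170,315,195))):
    d=shot(n)
    A=d['color'][bg[1]:bg[3],bg[0]:bg[2]]; B=d['color'][bs[1]:bs[3],bs[0]:bs[2]]
    f=lambda a:cv2.resize(a,(380,380),interpolation=cv2.INTER_CUBIC)
    cv2.imwrite(f'pics/c_{n}.png',np.hstack([f(A),f(B)])[...,::-1])
    m=mask(d,bs,(100,90,50),(130,255,255)); v,u=np.nonzero(m)
    P=atz(d,np.c_[u,v],75.); e=cv2.fitEllipse(cv2.convexHull(P[:,:2].astype(np.float32))) if len(u)>5 else 0
    print(n,'ring',len(u),u.mean(),v.mean(),P.mean(0).round(1),P.min(0),P.max(0),e)
    m=mask(d,bg,(100,90,50),(130,255,255)); g,s=comp(m); v,u=np.nonzero(g)
    print('handle',s,u.mean(),v.mean()); Z=d['z_map'][g]; Q=pt(d,np.c_[u,v]); 
    print(np.percentile(Q,[5,50,95],axis=0).round(1))
    t=Q[:,2]>160; print('topface',t.sum(),atz(d,np.c_[u,v][t],167.)[:,:2].mean(0).round(1) if t.any() else 0)
    # plate
    yy,xx=np.mgrid[bg[1]-10:bg[3]+10,bg[0]-15:bg[2]+15]; uv=np.c_[xx.ravel(),yy.ravel()]; Q=pt(d,uv); t=abs(Q[:,2]-110)<6
    q=Q[t]; print('plate',t.sum(),cv2.minAreaRect(q[:,:2].astype(np.float32)),np.median(q[:,2]))
E
```

```text
top ring 145 245.3448275862069 216.19310344827585 [535.6 221.5  75. ] [507.39361789 193.75797354  75.        ] [565.10426032 248.37423944  75.        ] ((536.4727783203125, 221.58181762695312), (55.102359771728516, 56.508056640625), 69.71650695800781)
handle [428 192   9   9  66] 432.030303030303 195.77272727272728
[[ 567.3 -303.1  161.4]
 [ 576.6 -292.3  168.1]
 [ 586.8 -283.2  171.5]]
topface 64 [ 577.  -292.7]
plate 570 ((591.7006225585938, -329.46356201171875), (89.19216918945312, 173.10519409179688), 20.993162155151367) 111.06762559716799
side ring 17 301.5882352941176 186.58823529411765 [542.8 214.2  75. ] [517.30005245 196.12157797  75.        ] [558.86232486 244.92784237  75.        ] ((536.1412963867188, 224.82469177246094), (45.964290618896484, 55.04185104370117), 178.40756225585938)
handle [381 241   6   6  28] 383.60714285714283 243.17857142857142
[[ 567.4 -303.5  162. ]
 [ 574.  -298.6  166.6]
 [ 580.6 -291.1  169.7]]
topface 27 [ 573.7 -297.7]
plate 375 ((572.8052978515625, -262.8639831542969), (76.0058822631836, 151.6121826171875), 7.2083024978637695) 110.47985361026556
```

View pics/c_top.png

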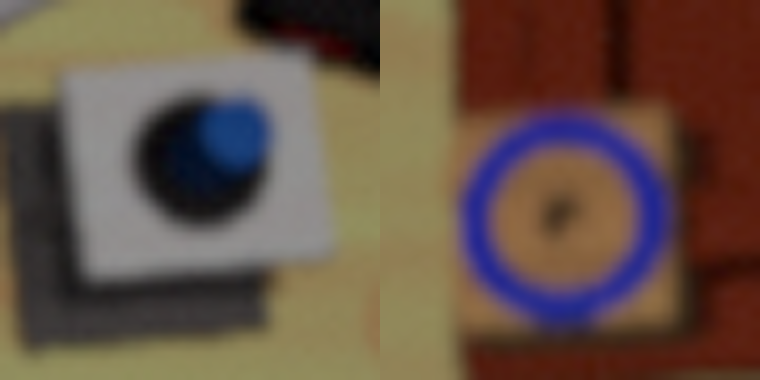

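The crop confirms it: the left half shows the blue handle over the black flange in the plate hole, at about (432,195), and the right half shows the blue ring with its dark hole at about (245,215). The gauge axis is near (577,-294) and the socket near (536,221). I'll move now with yaw turned to 0.

jog_arm --pt "0 0 8.2 0 0 0 95" --pt "0 0 8.1 0 0 0 95" --pt "0 0 0 49 -37 0 95" --pt "0 0 0 49 -37 0 95" --pt "0 0 0 49 -37 0 95" --pt "0 0 0 49 -37 0 95" --pt "0 0 0 49 -37 0 95" --pt "0 0 0 49 -37 0 95" --pt "0 0 0 49 -37 0 95" --pt "0 0 0 49 -37 0 95"

```text
t: 2.05
eef_pos: [569.0, -302.3, 292.4]
tcp_rot: [3.141, -0.0, 0.0]
ft_force: [0.3, -0.2, -0.4]
opening: 1.0
grip_force: 0.0
```

jog_arm --pt "0 0 0 8 -8 0 95" --pt "0 0 0 0 0 25 95" --pt "0 0 0 0 0 25 95" --pt "0 0 0 0 0 0 95"

```text
t: 2.55
eef_pos: [574.7, -295.9, 240.8]
tcp_rot: [-3.14, 0.003, -0.0]
ft_force: [0.7, 0.0, 0.3]
opening: 0.997
grip_force: 0.0
```

```bash
python3 - <<'E'
from m import *
d=shot('side'); f=lambda b:cv2.resize(d['color'][b[1]:b[3],b[0]:b[2]],None,fx=5,fy=5,interpolation=cv2.INTER_CUBIC)
cv2.imwrite('pics/s1.png',f((320,190,440,310))[...,::-1])
print(env.state()['eef_pos'],proj(d,[[577,-294.5,167],[577,-294.5,117]]))
E
```

```text
[ 575.15924348 -296.1393804   242.16794871] [[383.99362576 242.09237647]
 [382.51932517 255.83316317]]
```

View pics/s1.png

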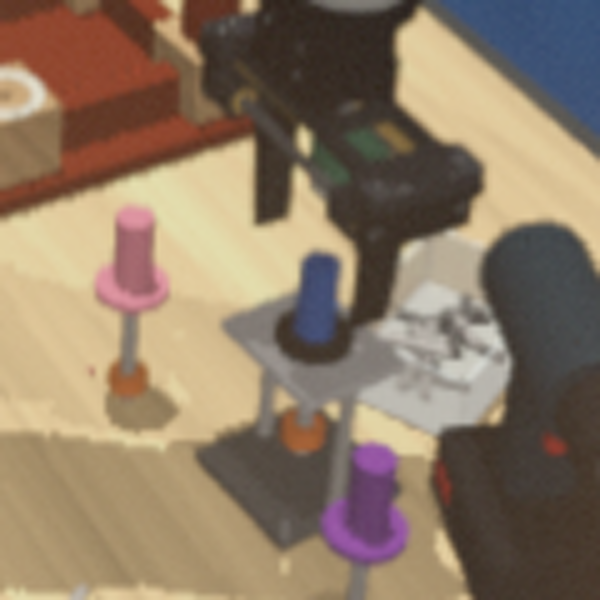

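The blue handle at crop (320,290) sits between the fingers, with pink on the left, purple at lower right and the drill all clear. I'll go down 41 mm and grip.

jog_arm --pt "0 0 0 2 -2 20 95" --pt "0 0 0 0 0 21 95" --pt "0 0 0 0 0 0 60" --pt "0 0 0 0 0 0 30" --pt "0 0 0 0 0 0 15" --pt "0 0 0 0 0 0 0" --pt "0 0 0 0 0 0 0" --pt "0 0 0 0 0 0 0"

```text
t: 3.6
eef_pos: [577.6, -293.7, 201.3]
tcp_rot: [3.141, -0.0, 0.0]
ft_force: [-0.2, -0.0, -1.2]
opening: 0.421
grip_force: 0.0
```

jog_arm --pt "0 0 0 0 0 0 0" --pt "0 0 0 0 0 0 0" --pt "0 0 0 0 0 0 0" --pt "0 0 0 0 0 0 0"

```text
t: 4.1
eef_pos: [577.5, -293.7, 201.2]
tcp_rot: [3.141, -0.0, 0.0]
ft_force: [1.1, -0.2, 0.2]
opening: 0.244
grip_force: 30.0
```

jog_arm --pt "0 0 0 0 0 -15 0" --pt "0 0 0 0 0 -30 0" --pt "0 0 0 0 0 -35 0" --pt "0 0 0 0 0 -35 0" --pt "0 0 0 0 0 -25 0" --pt "0 0 0 0 0 0 0" --pt "0 0 0 0 0 0 0"

```text
t: 4.97
eef_pos: [577.2, -293.5, 340.4]
tcp_rot: [-3.141, 0.001, 0.0]
ft_force: [-0.4, 0.0, -2.0]
opening: 0.246
grip_force: 30.0
```

jog_arm --pt "0 0 0 -2 -25 0 0" --pt "0 0 0 -5 -50 0 0" --pt "0 0 0 -5 -60 0 0" --pt "0 0 0 -5 -60 0 0" --pt "0 0 0 -5 -60 0 0" --pt "0 0 0 -5 -60 0 0" --pt "0 0 0 -5 -60 0 0" --pt "0 0 0 -5 -60 0 0" --pt "0 0 0 -3 -50 0 0" --pt "0 0 0 -1 -29 0 0"

```text
t: 6.22
eef_pos: [534.7, 223.3, 340.3]
tcp_rot: [3.141, 0.002, 0.003]
ft_force: [0.6, -1.1, -1.6]
opening: 0.248
grip_force: 30.0
```

jog_arm --pt "0 0 0 0 0 20 0" --pt "0 0 0 0 0 20 0" --pt "0 0 0 0 0 0 0" --pt "0 0 0 0 0 0 0"

```text
t: 6.72
eef_pos: [536.2, 220.6, 301.6]
tcp_rot: [3.142, -0.0, 0.0]
ft_force: [0.7, 0.8, -1.7]
opening: 0.246
grip_force: 30.0
```

```bash
python3 - <<'E'
from m import *
s=env.state(); print(s['eef_pos'],s['tcp_rot'])
A=[]
for n,b in(('side',(255,110,345,210)),('top',(200,165,290,265))):
    d=shot(n); A.append(cv2.resize(d['color'][b[1]:b[3],b[0]:b[2]],(396,440),interpolation=cv2.INTER_CUBIC))
    e=s['eef_pos']; t=e-[0,0,179]; print(n,'tip',proj(d,[t]),'collar',proj(d,[t+[0,0,18]]),'flange',proj(d,[t+[0,0,92]]),'sock',proj(d,[[536,221.5,75]]))
cv2.imwrite('pics/c2.png',np.hstack(A)[...,::-1])
E
```

```text
[536.15255269 220.59907219 301.57717259] [ 3.14158695e+00 -9.45138356e-05  4.96674916e-04]
side tip [[298.97607524 175.10769546]] collar [[298.86150391 170.83986709]] flange [[298.38206083 152.76078299]] sock [[299.14377987 186.04617431]]
top tip [[243.18075084 213.3400704 ]] collar [[242.19962314 212.28542766]] flange [[237.86905793 207.62882189]] sock [[245.3348275 216.0480113]]
```

View pics/c2.png

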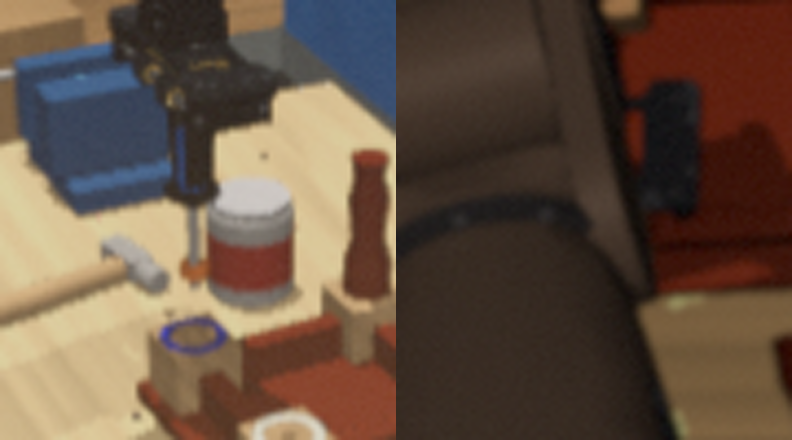

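The side half shows the rod with its orange collar at crop (193,272), directly over the blue ring at (195,336). The top view is blocked by the arm. I'll measure the lateral offset of the gauge against the ring at sub-pixel level in the side image.

```bash
cat > lat.py <<'E'
from m import *
def lat(N=4):
    D=[shot('side') for _ in range(N)]; d=D[0]; C=np.mean([x['color'].astype(float) for x in D],0)
    s=env.state(); e=s['eef_pos']; R,G,B=C[...,0],C[...,1],C[...,2]
    vv,uu=np.mgrid[:400,:640]
    def cen(w,c,ru,rv):
        k=w*(abs(uu-c[0])<ru)*(abs(vv-c[1])<rv); return (k*uu).sum()/k.sum(),(k*vv).sum()/k.sum(),k.sum()
    t=e-[0,0,179]; pc=proj(d,[t+[0,0,18]])[0]; pr=proj(d,[[536.5,221.6,75]])[0]
    orange=np.clip((R-B)/(R+1)-.62,0,None); ring=np.clip(B-R-10,0,None)
    print('eef',e.round(1),'F',s['ft_force'].round(1))
    print('collar meas',np.round(cen(orange,pc,5,5),2),'pred',pc.round(2)); print('ring meas',np.round(cen(ring,pr,12,9),2),'pred',pr.round(2))
    # ring hull fit at z=75
    m=(ring>8)*(abs(uu-pr[0])<12)*(abs(vv-pr[1])<9); v,u=np.nonzero(m); P=atz(d,np.c_[u,v],75.)
    w=ring[m]; print('ring pts',len(u),(P*w[:,None]).sum(0)/w.sum())
    print('px per mm x,y:',(proj(d,[[546.5,221.6,75]])[0]-pr)/10,(proj(d,[[536.5,231.6,75]])[0]-pr)/10)
    return C,d
if __name__=='__main__':
    C,d=lat(); print((C[168:175,294:305,0]-C[168:175,294:305,2]).round().astype(int))
E
python3 lat.py
```

```text
eef [536.4 220.2 301.6] F [ 0.9  0.4 -1.7]
collar meas [299.85 171.05   0.51] pred [298.96 170.86]
ring meas [296.71 186.07 637.25] pred [299.26 186.  ]
ring pts 22 [527.48935897 225.86620169  75.        ]
px per mm x,y: [ 0.24605022 -0.05853711] [-0.10337772 -0.12557839]
[[ 70  71  74  72  24  18  43  77  72  65  68]
 [ 70  72  83  81  33  31  52  87  84  66  67]
 [ 70  71  86  90  67  74  88 100  90  67  68]
 [ 69  71  87 100 100 109 110 106  90  66  68]
 [ 68  71  85  98 104 108 107  97  78  65  68]
 [ 66  71  76  84  85  89  88  78  51  50  65]
 [ 67  70  70  74  56  53  62  66  39  30  45]]
```

```bash
python3 - <<'E'
from h import *
C=np.mean([shot('side')['color'].astype(float) for _ in range(4)],0); np.save('ring.npy',C)
a=C[178:196,288:312]; print((a[...,0]-a[...,2]).round().astype(int))
E
```

```text
[[ 60  59  60  62  64  66  67  68  69  69  70  70  69  70  68  65  55  37
   26  21  18  17  16  16]
 [ 61  61  60  62  66  67  67  68  69  69  70  70  69  70  68  66  64  59
   52  45  36  34  28  24]
 [ 62  64  64  64  65  64  64  68  68  68  67  68  69  68  68  67  66  64
   61  62  60  60  52  48]
 [ 65  68  68  68  65  56  61  66  65  58  56  55  57  55  57  66  66  63
   62  63  65  65  64  64]
 [ 68  69  69  68  68  59  51  50  45  21  14   3   2   1  13  38  59  62
   61  60  63  65  65  66]
 [ 68  68  70  67  52  32   5   2   0   1   1   5  -5 -14 -14 -13  11  49
   60  60  61  62  65  66]
 [ 68  71  70  45 -31 -36 -19  16  31  43  45  45  41  30  28   8 -40  -2
   48  60  60  61  63  66]
 [ 66  70  66   4 -87 -47  16  46  49  51  54  53  50  49  52  42 -30 -46
   12  60  60  60  64  70]
 [ 64  60  61 -12 -80 -28  40  52  52  51  54  54  52  52  53  43 -21 -46
   -5  53  62  59  64  80]
 [ 62  54  55  17 -42 -36  11  36  46  48  50  52  50  44  34  18 -33 -31
   17  48  56  53  60  80]
 [ 62  53  50  42  -2 -46 -39 -12  10  16  25  26  24   7  -7 -18 -21   9
   44  52  52  52  52  62]
 [ 63  53  50  49  40   4  -4 -19 -24 -19 -13 -12 -12 -18 -10   4  23  46
   52  52  54  53  50  56]
 [ 64  54  51  50  49  48  50  36  23  18  10   7  10  22  35  48  51  53
   53  53  54  54  52  53]
 [ 66  55  54  50  50  50  55  58  57  53  49  48  47  50  54  55  55  55
   54  53  53  53  54  54]
 [ 66  56  52  51  50  50  51  56  59  57  56  54  54  53  54  55  55  56
   55  54  53  53  53  53]
 [ 67  56  52  52  51  50  52  54  57  58  58  56  54  52  53  54  53  54
   55  54  54  52  53  54]
 [ 66  56  52  52  53  51  50  54  57  57  58  57  55  53  54  56  51  56
   54  55  55  54  53  53]
 [ 70  57  52  52  52  52  52  54  55  57  58  57  56  54  58  62  58  60
   56  54  55  54  53  54]]
```

```bash
cat > rf.py <<'E'
from h import *
from scipy.optimize import least_squares
from scipy.ndimage import gaussian_filter
def fit(d,C,box,S=6):
    x0,y0,x1,y1=box; a=C[y0:y1,x0:x1]; a=a[...,0]-a[...,2]
    j=(np.arange((x1-x0)*S)+.5)/S-.5+x0; i=(np.arange((y1-y0)*S)+.5)/S-.5+y0
    uu,vv=np.meshgrid(j,i); P=atz(d,np.c_[uu.ravel(),vv.ravel()],75.)[:,:2].reshape(*uu.shape,2)
    def model(p):
        r=np.hypot(P[...,0]-p[0],P[...,1]-p[1]); sg=lambda t:1/(1+np.exp(-t/.4))
        m=sg(28.5-r)*sg(r-p[2]); m=gaussian_filter(m,p[3]*S); return m.reshape(y1-y0,S,x1-x0,S).mean((1,3))
    vy,vx=np.mgrid[y0:y1,x0:x1]
    def res(p):
        m=model(p).ravel(); A=np.c_[m,m*(vx-vx.mean()).ravel(),m*(vy-vy.mean()).ravel(),np.ones(m.size),(vx-vx.mean()).ravel(),(vy-vy.mean()).ravel()]
        c,*_=np.linalg.lstsq(A,a.ravel(),rcond=None); return A@c-a.ravel()
    s=least_squares(res,[536,222,22,.6],diff_step=1e-3,loss='soft_l1',f_scale=10); return s.x,np.std(s.fun)
ds=shot('side'); print('side',fit(ds,np.load('ring.npy'),(289,180,309,193)))
dt=shot('top'); print('top',fit(dt,cv2.imread('pics/top0.png')[...,::-1].astype(float),(231,202,260,231)))
E
python3 rf.py
```

```text
side (array([534.63734194, 224.09631644,  19.96831853,   0.6252111 ]), np.float64(6.884387448574082))
top (array([536.8491826 , 221.18816138,  21.32409943,   0.90045011]), np.float64(10.39381023436941))
```

```bash
cat > cf.py <<'E'
from h import *
from scipy.optimize import least_squares
from scipy.ndimage import gaussian_filter
D=[shot('side') for _ in range(4)]; d=D[0]; C=np.mean([x['color'].astype(float) for x in D],0); e=env.state()['eef_pos']; print(e)
t=e-[0,0,179]; th=np.linspace(0,2*np.pi,40,endpoint=False); S=8
def cyl(r,z0,z1): return np.vstack([np.c_[t[0]+r*np.cos(th),t[1]+r*np.sin(th),np.full(40,t[2]+z)] for z in(z0,z1)])
col=proj(d,cyl(13,12,24)); c=col.mean(0); x0,y0=(c-[9,6]).astype(int); w,h=19,12
a=C[y0:y0+h,x0:x0+w]; a=a[...,0]-a[...,2]
def mk(P,sh):
    m=np.zeros((h*S,w*S),np.float32); q=cv2.convexHull(((P+sh-[x0,y0]+.5)*S*16).astype(np.int32)); cv2.fillConvexPoly(m,q,1,shift=4); return m
rod=[proj(d,cyl(5,24,70)),proj(d,cyl(5,0,12))]
vy,vx=np.mgrid[:h,:w]
def res(p):
    M=[mk(col,p[:2]),mk(rod[0],p[:2]),mk(rod[1],p[:2])]; M[1]=M[1]; M[0]=np.maximum(M[0]-M[1],0)
    M=[gaussian_filter(m,.7*S).reshape(h,S,w,S).mean((1,3)).ravel() for m in M]
    A=np.c_[M[0],M[1],M[2],np.ones(h*w),vx.ravel(),vy.ravel()]; k,*_=np.linalg.lstsq(A,a.ravel(),rcond=None); return np.tanh((A@k-a.ravel())/20)*20
best=min(((res((u,v))**2).sum(),u,v) for u in np.arange(-2,2.01,.1) for v in np.arange(-2,2.01,.1)); print('shift px',best)
print(a.round().astype(int))
J=np.c_[(proj(d,[t+[1,0,0]])-proj(d,[t]))[0],(proj(d,[t+[0,1,0]])-proj(d,[t]))[0]]; print('as x,y mm',np.linalg.solve(J,best[1:]))
E
python3 cf.py
```

```text
[536.38605577 220.26147053 301.16115028]
shift px (np.float64(22793.44428977128), np.float64(-0.2999999999999985), np.float64(-0.1999999999999984))
[[ 69  69  70  70  69  69  68  65  59  24  21  50  68  61  56  32  28  21
   16]
 [ 68  69  70  69  69  69  68  65  58  24  21  50  68  61  63  60  56  42
   32]
 [ 66  68  69  70  70  70  68  66  58  24  22  50  67  62  64  68  69  68
   66]
 [ 57  68  70  70  70  70  70  68  62  26  22  50  69  63  65  68  70  74
   72]
 [ 40  65  68  70  70  70  70  74  68  27  20  48  72  67  66  67  72  74
   74]
 [ 22  52  63  68  70  70  70  84  79  32  24  51  87  80  66  67  70  73
   73]
 [ 16  27  43  61  68  70  72  88  90  60  57  79  98  86  68  69  70  74
   74]
 [ 16  16  21  44  63  69  72  87 100  96 101 104 105  89  67  68  70  72
   74]
 [ 15  15  16  24  48  68  71  88 102 103 108 105 100  82  66  66  69  74
   73]
 [ 16  15  15  20  43  67  70  80  93  94  97  91  85  58  51  63  70  74
   73]
 [ 15  15  15  22  50  67  70  70  76  62  60  64  70  39  32  46  60  68
   72]
 [ 18  17  19  34  58  67  70  70  69  52  45  60  65  44  21  25  34  40
   50]]
as x,y mm [-0.42969874  1.82533418]
```

jog_arm --pt "0 0 0 -1.3 -1.6 10 0" --pt "0 0 0 0 0 15 0" --pt "0 0 0 0 0 12 0" --pt "0 0 0 0 0 4 0" --pt "0 0 0 0 0 0 0" --pt "0 0 0 0 0 0 0" --pt "0 0 0 0 0 0 0"

```text
t: 8.4
eef_pos: [535.2, 221.9, 260.6]
tcp_rot: [-3.142, -0.001, 0.0]
ft_force: [1.0, 0.4, -2.5]
opening: 0.249
grip_force: 30.0
```

jog_arm --pt "0 0 0 0 0 2 0" --pt "0 0 0 0 0 2 0" --pt "0 0 0 0 0 1 0" --pt "0 0 0 0 0 1 0" --pt "0 0 0 0 0 0 0"

```text
t: 9.02
eef_pos: [535.1, 221.9, 254.1]
tcp_rot: [3.141, 0.0, 0.0]
ft_force: [-0.4, -0.5, -2.7]
opening: 0.247
grip_force: 30.0
```

jog_arm --pt "0 0 0 0 0 0.7 0" --pt "0 0 0 0 0 0.7 0" --pt "0 0 0 0 0 0 0"

```text
t: 9.4
eef_pos: [535.0, 221.9, 252.8]
tcp_rot: [3.141, 0.0, 0.0]
ft_force: [0.3, -0.0, -0.7]
opening: 0.246
grip_force: 30.0
```

jog_arm --pt "0 0 0 0 0 0.7 0" --pt "0 0 0 0 0 0 0"

```text
t: 9.65
eef_pos: [535.1, 221.9, 252.0]
tcp_rot: [3.141, 0.0, 0.0]
ft_force: [-0.4, 0.5, -2.5]
opening: 0.244
grip_force: 30.0
```

jog_arm --pt "0 0 0 0 0 0.7 0" --pt "0 0 0 0 0 0.7 0" --pt "0 0 0 0 0 0 0"

```text
t: 10.02
eef_pos: [535.0, 221.9, 250.6]
tcp_rot: [3.141, 0.0, 0.0]
ft_force: [-0.9, -0.1, -1.5]
opening: 0.248
grip_force: 30.0
```

jog_arm --pt "0 0 0 0 0 1 0" --pt "0 0 0 0 0 1 0" --pt "0 0 0 0 0 0 0"

```text
t: 10.4
eef_pos: [535.1, 221.9, 248.6]
tcp_rot: [3.141, 0.0, 0.0]
ft_force: [-0.9, -0.1, -2.1]
opening: 0.25
grip_force: 30.0
```

jog_arm --pt "0 0 0 0 0 2 0" --pt "0 0 0 0 0 2 0" --pt "0 0 0 0 0 1 0" --pt "0 0 0 0 0 0 0"

```text
t: 10.9
eef_pos: [535.0, 221.9, 243.6]
tcp_rot: [3.141, 0.0, 0.0]
ft_force: [-0.3, -0.7, -0.8]
opening: 0.245
grip_force: 30.0
```

jog_arm --pt "0 0 0 0 0 1 0" --pt "0 0 0 0 0 1 0" --pt "0 0 0 0 0 1 0" --pt "0 0 0 0 0 0 0"

```text
t: 11.4
eef_pos: [535.1, 221.9, 240.8]
tcp_rot: [3.142, -0.0, 0.0]
ft_force: [-0.7, 0.3, 2.6]
opening: 0.254
grip_force: 30.0
```

jog_arm --pt "0 0 0 0 0 1.5 0" --pt "0 0 0 0 0 1.5 0" --pt "0 0 0 0 0 1.5 0" --pt "0 0 0 0 0 1.5 0" --pt "0 0 0 0 0 1 0" --pt "0 0 0 0 0 0 0"

```text
t: 12.15
eef_pos: [535.1, 221.9, 233.5]
tcp_rot: [3.141, 0.0, 0.0]
ft_force: [0.7, -0.4, -0.7]
opening: 0.248
grip_force: 30.0
```

jog_arm --pt "0 0 0 0 0 0.4 0" --pt "0 0 0 0 0 0.4 0" --pt "0 0 0 0 0 0 0"

```text
t: 12.52
eef_pos: [535.1, 221.9, 232.9]
tcp_rot: [3.142, -0.0, 0.0]
ft_force: [0.6, 0.7, 1.5]
opening: 0.247
grip_force: 30.0
```

```bash
python3 - <<'E'
from h import *
d=shot('side'); cv2.imwrite('pics/s3.png',cv2.resize(d['color'][120:210,260:340],None,fx=6,fy=6,interpolation=cv2.INTER_CUBIC)[...,::-1]); print(env.state()['ft_force'],env.state()['moment'])
E
```

```text
[0.13117897 0.86912377 2.74798642] [ 0.08244883 -0.03124087  0.01776966]
```

View pics/s3.png

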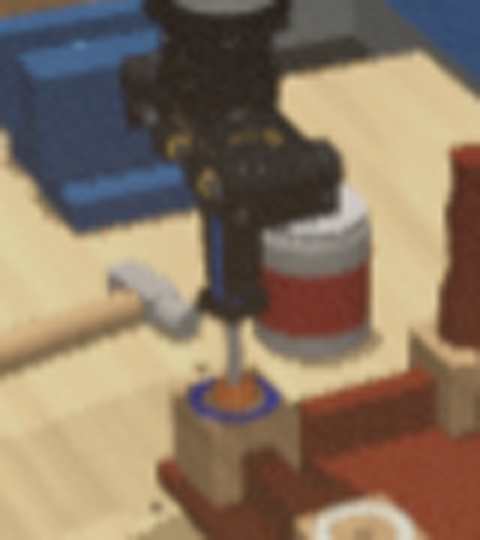

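The picture shows the rod in the socket and the collar (235,392) sitting on the wood inside the blue ring. I'll go on in small steps until the floor is felt.

jog_arm --pt "0 0 0 0 0 0.4 0" --pt "0 0 0 0 0 0.4 0" --pt "0 0 0 0 0 0 0"

```text
t: 12.95
eef_pos: [535.1, 221.9, 232.1]
tcp_rot: [3.142, -0.0, 0.0]
ft_force: [0.5, -0.4, 1.8]
opening: 0.248
grip_force: 30.0
```

jog_arm --pt "0 0 0 0 0 0.4 0" --pt "0 0 0 0 0 0.4 0" --pt "0 0 0 0 0 0 0"

```text
t: 13.32
eef_pos: [535.1, 221.9, 231.2]
tcp_rot: [3.141, 0.0, 0.0]
ft_force: [-0.4, 1.1, 2.3]
opening: 0.248
grip_force: 30.0
```

jog_arm --pt "0 0 0 0 0 0.5 0" --pt "0 0 0 0 0 0.5 0" --pt "0 0 0 0 0 0 0"

```text
t: 13.7
eef_pos: [535.1, 221.9, 230.2]
tcp_rot: [3.141, 0.0, 0.0]
ft_force: [0.8, 0.6, 1.9]
opening: 0.25
grip_force: 30.0
```

jog_arm --pt "0 0 0 0 0 0.5 0" --pt "0 0 0 0 0 0.5 0" --pt "0 0 0 0 0 0 0"

```text
t: 14.08
eef_pos: [535.1, 221.9, 229.2]
tcp_rot: [3.142, 0.0, 0.0]
ft_force: [-0.1, 1.0, 1.6]
opening: 0.252
grip_force: 30.0
```

jog_arm --pt "0 0 0 0 0 0.5 0" --pt "0 0 0 0 0 0.5 0" --pt "0 0 0 0 0 0 0"

```text
t: 14.45
eef_pos: [535.1, 221.9, 228.2]
tcp_rot: [3.141, 0.0, 0.0]
ft_force: [-0.1, 0.5, 2.3]
opening: 0.25
grip_force: 30.0
```

jog_arm --pt "0 0 0 0 0 0.5 0" --pt "0 0 0 0 0 0.5 0" --pt "0 0 0 0 0 0 0"

```text
t: 14.82
eef_pos: [535.1, 221.9, 227.2]
tcp_rot: [3.142, 0.0, 0.0]
ft_force: [0.2, 0.0, 3.4]
opening: 0.247
grip_force: 30.0
```

jog_arm --pt "0 0 0 0 0 0.5 0" --pt "0 0 0 0 0 0.5 0" --pt "0 0 0 0 0 0 0"

```text
t: 15.2
eef_pos: [535.1, 221.9, 226.2]
tcp_rot: [3.141, 0.0, 0.0]
ft_force: [0.0, 0.4, 1.8]
opening: 0.248
grip_force: 30.0
```

jog_arm --pt "0 0 0 0 0 0.5 0" --pt "0 0 0 0 0 0.5 0" --pt "0 0 0 0 0 0 0"

```text
t: 15.58
eef_pos: [535.1, 221.9, 225.6]
tcp_rot: [3.142, -0.0, 0.0]
ft_force: [-0.7, -0.6, 5.6]
opening: 0.249
grip_force: 30.0
```

jog_arm --pt "0 0 0 0 0 0.4 0" --pt "0 0 0 0 0 0 0"

```text
t: 15.82
eef_pos: [535.2, 221.9, 225.6]
tcp_rot: [-3.142, -0.001, 0.0]
ft_force: [-1.3, -0.7, 9.5]
opening: 0.247
grip_force: 30.0
```

jog_arm --pt "0 0 0 0 0 0.3 0" --pt "0 0 0 0 0 0 0" --pt "0 0 0 0 0 0 0" --pt "0 0 0 0 0 0 0"

```text
t: 16.32
eef_pos: [535.2, 221.9, 225.5]
tcp_rot: [-3.141, -0.001, 0.0]
ft_force: [-0.9, -0.3, 11.7]
opening: 0.25
grip_force: 30.0
```

jog_arm --pt "0 0 0 0 0 0 0" --pt "0 0 0 0 0 0 0" --pt "0 0 0 0 0 0 0" --pt "0 0 0 0 0 0 0" --pt "0 0 0 0 0 -0.4 0" --pt "0 0 0 0 0 -0.3 0" --pt "0 0 0 0 0 0 0"

```text
t: 17.2
eef_pos: [535.1, 221.9, 225.6]
tcp_rot: [-3.142, -0.0, 0.0]
ft_force: [-0.6, -0.1, 6.3]
opening: 0.247
grip_force: 30.0
```

Now open slowly, so the gauge stays centred, and retreat straight up.

jog_arm --pt "0 0 0 0 0 0 26" --pt "0 0 0 0 0 0 30" --pt "0 0 0 0 0 0 40" --pt "0 0 0 0 0 0 55" --pt "0 0 0 0 0 0 70" --pt "0 0 0 0 0 0 70"

```text
t: 17.95
eef_pos: [535.1, 221.9, 225.3]
tcp_rot: [3.141, 0.0, 0.0]
ft_force: [-0.4, 0.5, 0.1]
opening: 0.681
grip_force: 0.0
```

jog_arm --pt "0 0 0 0 0 -5 70" --pt "0 0 0 0 0 -15 70" --pt "0 0 0 0 0 -30 70" --pt "0 0 0 0 0 -40 70" --pt "0 0 0 0 0 -30 70" --pt "0 0 0 0 0 0 70" --pt "0 0 0 0 0 0 70"

```text
t: 18.82
eef_pos: [534.8, 221.8, 345.1]
tcp_rot: [3.141, 0.0, 0.0]
ft_force: [0.0, -0.3, -0.5]
opening: 0.732
grip_force: 0.0
```

```bash
python3 - <<'E'
from h import *
d=shot('side'); cv2.imwrite('pics/s4.png',cv2.resize(d['color'][110:210,250:350],None,fx=6,fy=6,interpolation=cv2.INTER_CUBIC)[...,::-1]); s=env.state(); print(s['eef_pos'],s['ft_force'],s['opening'])
E
```

```text
[534.76026849 221.75873417 344.6455999 ] [ 0.28590994 -0.09272745 -0.47805882] 0.7363813553011631
```

View pics/s4.png

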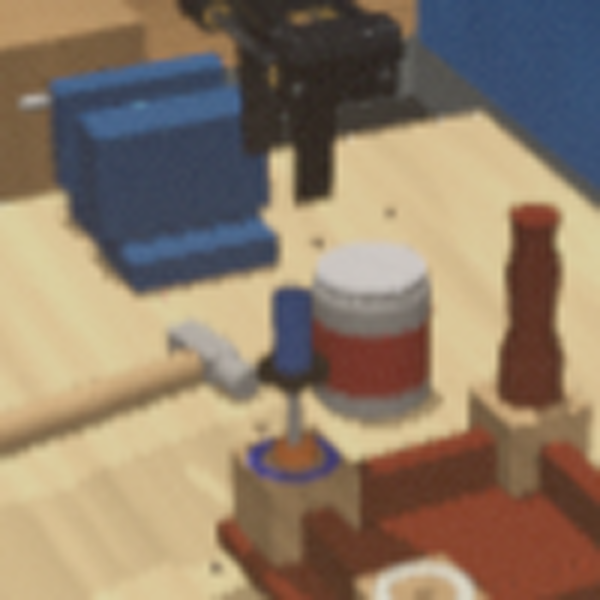

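The gauge stands free and upright in the blue-ringed socket, with its collar at (295,450) on the wood and the gripper clear above. I'm handing it in.

```bash
python3 -c "
from cell import env
print(env.job_done())"
```

```text
the job is handed in; nothing more can be done
None
```

I handed the job in with the gauge pressed home in the blue-ringed socket at about 9–10 N for over half a second (estimated, after taking off collar drag). It was released standing upright with the collar on the wood, at a depth of about 28 mm; the hand-in did not report a verdict.

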